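Find and park the heavy side of a shaker's flywheel

TASK

Lift the clear hood of the flask shaker's drive right open until it rests on its stop, then turn the flywheel under it by its knobs to feel which side is the heavy one. Bring the heavy side to the bottom and finish gripping one of the wheel's knobs, holding the wheel still with the heavy side straight down; leave the other things on the bench where they are.

Things in the scene. Friction and masses are not known exactly. Their poses are not given: they have to be found in the camera images.
- drive: Fixed off-white housing of the shaker drive, an open-topped box 170 (x) by 150 (y) by 100 mm high, walls 5 mm; origin at the centre of its underside on the bench, x axis from its front panel (facing the robot, slightly turned) to the hinge at its back, z up. Inside are only the wheel and two bearing posts, centred 61 mm to either side, up to 98 mm above the bench
- axle (a point): Centre of the flywheel on its level axle, 88 mm above the bench, straight above the housing's origin; same axes as the housing, its y axis is the axle. The wheel is an aluminium disc 96 mm in diameter, 30 mm thick, with six black ball knobs 20 mm in diameter, 60 degrees apart, round its rim, centres 66 mm from the axle on 8 mm stems
- wheel (a joint): Flywheel angle, rad; grows as its top moves towards the hinge, no stop within two turns; at 0, as at every 60 degrees, a knob points straight up. A weight is concealed in it, in another direction each time, at the start over 60 degrees from straight down; its pull is 0.17 to 0.23 N m when level with the axle. The bearing drags with 0.28 N m, so the wheel stays where left: it turns easiest as the heavy side sinks
- hood (a joint): Opening angle of the hood, rad: 0 shut, 1.9 resting on its stop. Clear plastic hood with a grey lower rim, 170 by 150 mm and 70 mm deep, 0.35 kg, shut on top of the housing; it falls shut when let go below about 1.0 rad and falls open on to its stop beyond about 1.2
- hood_hinge (a point): Middle of the hood's hinge line, at the top of the housing's back wall (85 mm behind the housing's centre, 100 mm above the bench); the line runs along the housing's y axis
- hood_knob (a point): Black upright round knob on the hood's top near its front edge, 20 mm in diameter and 42 mm tall; this point is on its axis 28 mm above the hood's top, 148 mm from the hinge line towards the front and 98 mm above it when shut; turns with the hood
- jar_mid (a point): Small capped amber jar, 48 mm in diameter, 60 mm tall, standing to the left of the drive (+y); point at half height
- spanner_mid (a point): Steel spanner 140 mm long lying to the right of the drive (-y); point near its middle
- beaker_mid (a point): Glass beaker 68 mm in diameter, 95 mm tall, on the left of the bench; point at half height
- bottle_mid (a point): Amber bottle 68 mm in diameter, 170 mm tall, on the right of the bench; point at half height
- bowl_mid (a point): Glass bowl 160 mm in diameter, 65 mm tall, far left on the bench; point at half height
- stopper_mid (a point): Rubber stopper 42 mm in diameter, 32 mm tall, on the right of the bench nearer the robot; point at half height
- wheel_top (a point): Point 66 mm straight above the axle, where a ball knob's centre is when it points straight up (fixed, does not turn with the wheel); 54 mm above the housing's walls. A knob can be reached from above from 40 degrees before here (front) to 25 degrees past it, between open fingers or pushed along with one finger; farther back the open hood stands in the way
Things that resemble listed ones, but are neither listed nor needed, are in the scene too. Leave any brown, orange or purple look-alike of the drive alone.

How it is judged:
On the way:
1. the hood rests open on its stop (value of joint hood above 1.8 rad), for 0.2 s.
At the end, for the whole second after the job is handed in: The hood is open on its stop, the wheel's concealed weight is within 18 degrees of straight below the axle, the wheel is still, and the fingers still grip it (over 5 N) (z of weight_c0 in the frame of axle below -0.0285 m and contact force between the fingers and wheel above 5 N and velocity of joint wheel between -0.05 and 0.05 rad/s and value of joint hood above 1.8 rad); the arm keeps its last pose, push and grip.
It fails at once if another thing on the bench (jar, spanner, beaker, bottle, bowl or stopper) is moved by more than 3 cm (distance of any of jar_mid, spanner_mid, beaker_mid, bottle_mid, bowl_mid, stopper_mid from where it was at the start of the episode above 0.03 m).
It also fails if it takes over 72 s, if anything falls off the work surface, if the arm or the gripper's body presses on something with over 40 N, if the wrist force passes 120 N, or if a joint passes its speed limit or range.

ROBOT

A 6-joint arm with a two-finger parallel gripper is mounted at the origin on the work surface. World frame = base frame: x ahead of the robot, y to its left, z up, the work surface at z = 0. Lengths are in m, angles in rad, forces in N, time in s.
With the tool pointing down it reaches from about 0.325 to 0.75 m from the base axis. Payload 7.6 kg.
Tool frame: the origin (TCP) lies midway between the tips of the shut fingers; the grasp point (between the pads) lies 19 mm behind it (manip.grip_depth is the distance from the TCP to the grasp point, in m); z points along the fingers, y is the direction in which the jaws open and shut (so a half turn about z gives the same grasp; the last joint's range is limited). The gripper opens to 85 mm and grips with 20 to 120 N. Pads are 22 mm wide; open, the fingers measure 114 mm over their backs; the gripper's body (76 mm by 85 mm) begins 54 mm behind the grasp point. The pads swing forward as they close: fully open they stand 13 mm farther back than shut.
Start: joints at [-0.07, 0.052, 1.401, -0, 1.689, -0.07], TCP at [0.525, 0, 0.231] pointing down, gripper open.
Joint ranges: [-2.9, 2.9], [-0.91, 2.17], [0.12, 2.37], [-1.06, 4.2], [0.26, 2.73], [-2.93, 2.93]. Speed limits (rad/s): [2.57, 2.57, 3.01, 3.14, 3.14, 3.14].

INTERFACE

Orientations are given as a unit quaternion [w, x, y, z].
In Python, from station import telemetry, optics, workorder, manip gives the robot as it stands. The module is installed in compiled form; this text tells all that it offers.
- The arm moves only by the tool arm_command, never from a script. Its argument "motion" is a list of rows, each a list of 3 entries, a list of its own where there are three numbers: the turn, a rotation vector about the tool's x, y, z in degrees, then the shift along the tool's x, y, z in cm, then the opening in per cent of the stroke, from 0 (shut) to 100 (fully open). In form: [[[wx, wy, wz], [x, y, z], jaw], ...]. A call has 1 to 8 rows; each row shifts and turns the commanded pose from where the row before left it, along the tool's axes as they then stand; what a row does not reach is not made up. A row lasts 1/10 s, in which the tool goes at most 50 mm and 8.59 degrees, less where a joint would pass 70% of its speed; a pose out of reach is approached as far as the arm can. A call with a gripper value outside its range is refused whole. The fingers move at their own pace and stop on an object; "grip_force" is the grip in N (left out, the last holds). Time passes only in rows, so rows that do not move let the fingers close. It gives the time, the measured TCP pose, the force and the opening at its end, in the units of the state.
- telemetry.observe(): the state, without advancing time (a new reading comes with each control period).
- optics.get_image(name): name is "scene" or "side" or "wrist"; returns the picture (420x560x3 uint8, red, green, blue); there is no depth.
- optics.get_calibration(name): a dict with "fovy" (degrees; the focal length in pixels is half the picture's height over the tangent of half this angle, whatever the lens; pixels are square), "cx", "cy" (the principal point, pixels), "R" (3x3) and "t" (3): a world point X has camera coordinates R X + t; the wrist camera has in their place "tool_from_camera" (4x4, takes a point from camera to tool coordinates, whose origin is the TCP and whose axes are the flange's). Camera axes: x right, y down, z forward; pixel columns grow to the right and rows downward; lengths in m; the calibration is good to about 2 mm. A picture is of the moment at which its call begins: read the wrist's pose just before it. get_calibration takes no time and is no camera call.
- workorder.close_job(): hands the job in, once; it reports no verdict.
The state is a dict: "clock": time; "q": joint angles; "qvel": joint speeds; "effort": joint torques, N m; "eef_pos": TCP position; "tcp_rot": TCP orientation; "contact_force": force on the tool from outside, world axes, zero at the start; "torque": the same for the moment, N m; "opening": finger opening in m.
Only numpy, scipy, OpenCV 4.12 (cv2) and the standard library are available. Lean on these libraries where they do the work, as an engineer would, in place of code of your own. Each camera call takes 0.05 s, during which the arm holds its last target.

## Working session

There is one attempt and no reset: what is moved stays moved. The work goes in short steps, Python scripts to look and compute and a tool call to move; the robot and the scene stay as the last step left them, time stands still between calls to the robot, and variables do not carry over. Pictures are saved under pics/ and viewed, and the job is handed in when it is done.

Besides the shell and the picture viewer there is one more tool, called after "Request:" in YAML: its name, and indented under it one key for each argument. arm_command: Moves the arm, as the interface text tells. Its arguments: {"type":"object","properties":{"motion":{"type":"array"},"grip_force":{"type":"number"}},"required":["motion"]}

```bash
mkdir -p pics; python3 - <<'E'
from station import telemetry, optics, workorder, manip
import cv2
s=telemetry.observe(); print(s); print([a for a in dir(manip) if a[0]!='_'], manip.grip_depth)
for n in ['scene','side','wrist']:
    im=optics.get_image(n); cv2.imwrite(f'pics/{n}0.png',im[:,:,::-1]); print(n,optics.get_calibration(n))
E
```

```text
{'clock': 0.0, 'q': array([-7.02949623e-02,  5.28620250e-02,  1.40174148e+00,  3.52632741e-05,
        1.68858925e+00, -7.02647507e-02]), 'qvel': array([ 0.00097158,  0.00164896, -0.00027757, -0.00112536, -0.00028813,
        0.00137159]), 'effort': array([ 8.02730119e-04, -3.81666934e+01, -3.60182977e+01,  8.43031398e-05,
        6.19437444e-03, -2.66336252e-05]), 'eef_pos': array([5.24698563e-01, 5.66585672e-05, 2.30450748e-01]), 'tcp_rot': array([-6.15532352e-04,  7.07115781e-01,  7.07097329e-01, -5.11376942e-04]), 'contact_force': array([-0.64956567,  0.50999835,  0.29178748]), 'torque': array([-0.03117708, -0.006785  ,  0.04127734]), 'opening': 0.08525729129171855}
['PlanningError', 'grip_depth'] 0.0187
scene {'fovy': 45.56210799668796, 'cx': 274.59101753540733, 'cy': 205.85000365055558, 'R': array([[-0.30195998, -0.95329166, -0.00742845],
       [-0.90314386,  0.28855272, -0.31791272],
       [ 0.30520705, -0.08928796, -0.94809088]]), 't': array([0.23735888, 0.45075839, 1.39434147])}
side {'fovy': 47.97953213248418, 'cx': 270.82220506483554, 'cy': 203.63153595720232, 'R': array([[-0.5247815 , -0.85122621,  0.00428052],
       [-0.80753653,  0.49624371, -0.31878979],
       [ 0.26923804, -0.17075166, -0.94781578]]), 't': array([0.34322231, 0.36144988, 1.36363398])}
wrist {'fovy': 66.32851891236477, 'cx': 277.3230052026051, 'cy': 205.11089557570125, 'tool_from_camera': array([[-1.12984261e-03, -9.52885506e-01, -3.03328100e-01,
         7.77018184e-02],
       [ 9.99999352e-01, -1.11911108e-03, -2.09203013e-04,
         5.42408055e-04],
       [-1.40111318e-04, -3.03328140e-01,  9.52886153e-01,
        -1.41469416e-01],
       [ 0.00000000e+00,  0.00000000e+00,  0.00000000e+00,
         1.00000000e+00]])}
```

View pics/scene0.png

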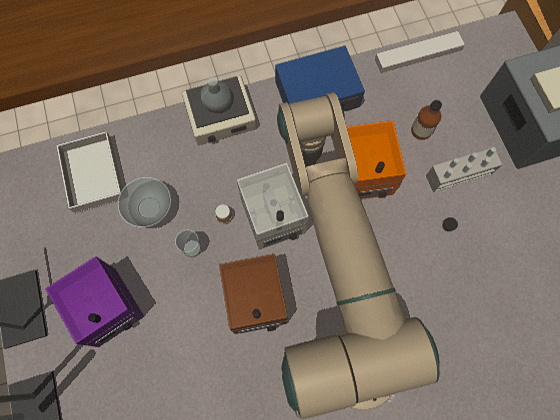

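View pics/side0.png

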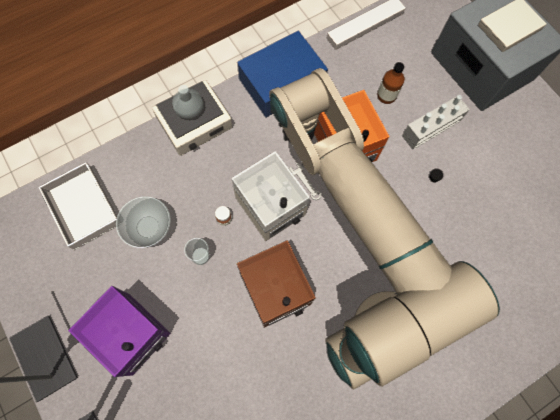

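View pics/wrist0.png

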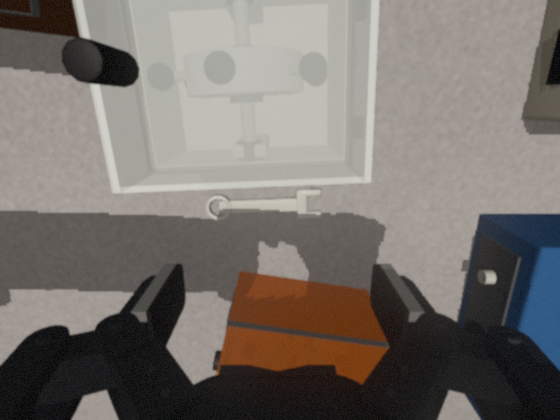

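The drive meant is the off-white one with the clear hood: scene (272,203), side (271,193), with the jar to its left at (223,213). The orange (372,157), brown (253,293) and purple (90,300) boxes are look-alikes. I'll enlarge it.

```bash
python3 - <<'E'
import cv2
a=cv2.imread('pics/scene0.png')[150:255,215:325]; b=cv2.imread('pics/side0.png')[140:245,215:325]
cv2.imwrite('pics/crop0.png',cv2.hconcat([cv2.resize(a,None,fx=3.6,fy=3.6,interpolation=2),cv2.resize(b,None,fx=3.6,fy=3.6,interpolation=2)]))
cv2.imwrite('pics/cropw0.png',cv2.resize(cv2.imread('pics/wrist0.png')[0:220,40:400],None,fx=2.2,fy=2.2,interpolation=2))
E
```

```text
(no output)
```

View pics/crop0.png

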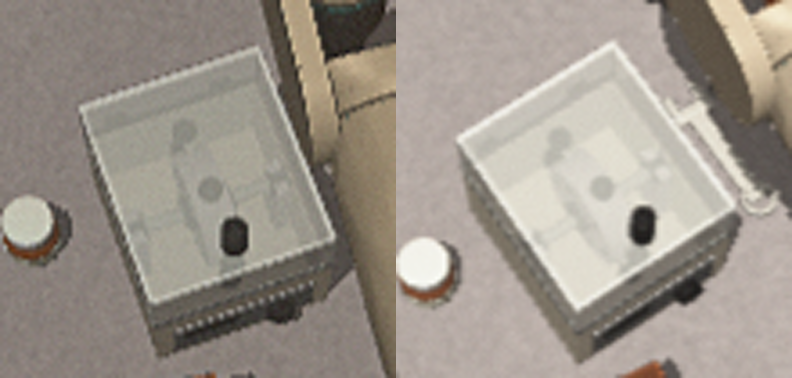

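View pics/cropw0.png

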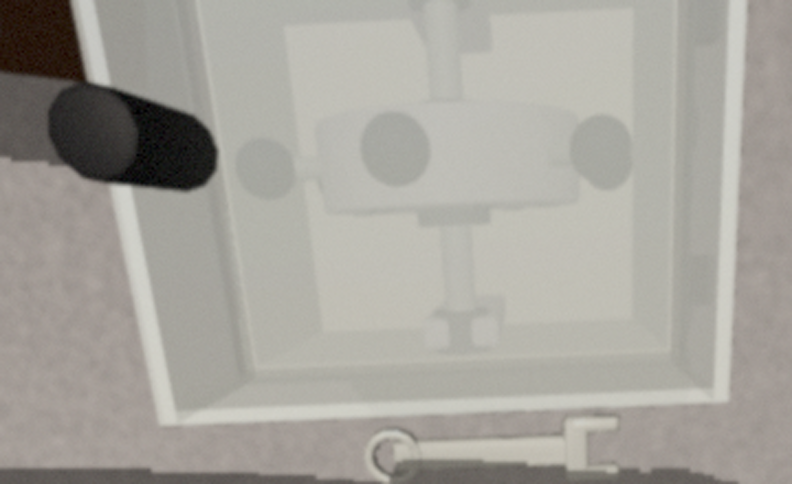

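```bash
cat > h.py <<'E'
from station import telemetry, optics, workorder, manip
import numpy as np, cv2
from scipy.optimize import least_squares
from scipy.spatial.transform import Rotation as Ro
F={'scene':45.56210799668796,'side':47.97953213248418,'wrist':66.32851891236477}
def cam(n,pos=None,quat=None):
    c=optics.get_calibration(n); f=210/np.tan(np.radians(c['fovy']/2)); 
    if n=='wrist':
        T=np.eye(4); T[:3,:3]=Ro.from_quat(np.r_[quat[1:],quat[0]]).as_matrix(); T[:3,3]=pos
        M=np.linalg.inv(T@c['tool_from_camera']); R,t=M[:3,:3],M[:3,3]
    else: R,t=c['R'],c['t']
    return f,c['cx'],c['cy'],R,t
def proj(c,X):
    f,cx,cy,R,t=c; p=np.atleast_2d(X)@R.T+t
    return np.c_[cx+f*p[:,0]/p[:,2],cy+f*p[:,1]/p[:,2]]
def hpt(p,pts):
    x,y,a=p; c,s=np.cos(a),np.sin(a); pts=np.atleast_2d(pts)
    return np.c_[x+c*pts[:,0]-s*pts[:,1],y+s*pts[:,0]+c*pts[:,1],pts[:,2]]
def snap(n,name):
    s=telemetry.observe(); im=optics.get_image(n); cv2.imwrite(f'pics/{name}.png',im[:,:,::-1]); return s,im
E
python3 - <<'E'
from h import *
s=telemetry.observe()
BL,BR,FR,FL=[.085,.075,.17],[.085,-.075,.17],[-.085,-.075,.17],[-.085,.075,.17]; K=[-.063,0,.212]
obs=[('scene',[BL,BR,FR,FL],np.array([[80,106],[260,47],[335,237],[150,302]])/3.6+[215,150]),
('side',[BL,BR,FR,FL],np.array([[62,138],[217,43],[342,212],[182,312]])/3.6+[215,140]),
('wrist',[FR,BR,K],np.array([[165,420],[727,400],[93,132]])/2.2+[40,0])]
C={n:cam(n,s['eef_pos'],s['tcp_rot']) for n in F}
def r(p): return np.concatenate([((proj(C[n],hpt(p,P))-o)*(1 if n!='wrist' else .5)).ravel() for n,P,o in obs])
f=least_squares(r,[.5,.15,0],loss='soft_l1'); print(f.x,np.degrees(f.x[2])); print(r(f.x).round(1))
print('knob',hpt(f.x,[-.063,0,.198]))
E
```

```text
[0.49746475 0.09936444 0.04522143] 2.5909970665739452
[-1.6 -0.4 -1.2 -1.3 -0.  -0.  -0.7  0.4 -1.  -0.3 -0.1 -1.1 -0.3 -1.9
 -0.6 -0.5 -2.4  1.9  0.3  0.6 -1.7  0. ]
knob [[0.43452915 0.09651646 0.198     ]]
```

Fit: housing at (0.4975, 0.0994), yaw 2.6°, with about 1–2 px residuals. Next I move over the hood knob and turn the jaws along the hinge line.

Request:
arm_command:
  motion:
    - [[0, 0, 0], [3.2, -3.0, -0.5], 100]
    - [[0, 0, 0], [3.2, -3.0, -0.5], 100]
    - [[0, 0, 0], [3.2, -3.0, 0], 100]
    - [[0, 0, -8.5], [0, 0, 0], 100]
    - [[0, 0, -8.5], [0, 0, 0], 100]
    - [[0, 0, -8.5], [0, 0, 0], 100]
    - [[0, 0, -8.5], [0, 0, 0], 100]
    - [[0, 0, -8.5], [0, 0, 0], 100]

```text
clock: 0.95
eef_pos: [0.4348, 0.0961, 0.2411]
tcp_rot: [-0.0, 0.4, 0.917, -0.0]
contact_force: [0.2, -0.2, -0.6]
opening: 0.0851
```

Request:
arm_command:
  motion:
    - [[0, 0, -8.5], [0, 0, 0], 100]
    - [[0, 0, -8.5], [0, 0, 0], 100]
    - [[0, 0, -8.5], [0, 0, 0], 100]
    - [[0, 0, -8.5], [0, 0, 0], 100]
    - [[0, 0, -8.0], [0, 0, 0], 100]
    - [[0, 0, -8.0], [0, 0, 0], 100]
    - [[0, 0, 0], [0, 0, 0], 100]

```text
clock: 1.65
eef_pos: [0.4349, 0.096, 0.241]
tcp_rot: [-0.0, -0.022, 1.0, -0.0]
contact_force: [-0.6, 0.8, -0.0]
opening: 0.0854
```

```bash
cat >> h.py <<'E'
P=np.array([.4975,.0994,.0452])
def rep(target=None):
    s=telemetry.observe(); R=Ro.from_quat(np.r_[s['tcp_rot'][1:],s['tcp_rot'][0]]).as_matrix()
    H=Ro.from_euler('z',P[2]).as_matrix()
    d=H.T@(s['eef_pos']-[P[0],P[1],0]); g=d-manip.grip_depth*(H.T@R[:,2])
    np.set_printoptions(precision=4,suppress=True)
    print('t',s['clock'],'tcp in housing',d,'R in H',(H.T@R).ravel().round(3),'open',s['opening'],'F_H',H.T@s['contact_force'])
    return s,d,R,H
E
python3 - <<'E'
from h import *
s,d,R,H=rep()
print(s['q'])
s,_=snap('wrist','w1'); c=cam('wrist',s['eef_pos'],s['tcp_rot']); print(proj(c,hpt(P,[[-.063,0,.212],[-.063,0,.17],[-.085,.075,.17],[-.085,-.075,.17]])))
E
```

```text
t 1.65 tcp in housing [-0.0627 -0.0006  0.241 ] R in H [-1.  0. -0.  0.  1. -0.  0. -0. -1.] open 0.08541299334626308 F_H [-0.5136  0.8275 -0.0165]
[ 0.1343 -0.178   1.6016 -0.      1.7184 -1.4813]
[[278.4201 242.2118]
 [278.2195 217.5149]
 [388.1958 186.9883]
 [168.2288 187.3097]]
```

View pics/w1.png

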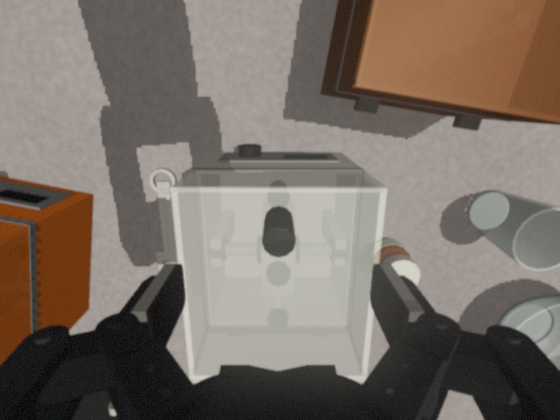

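Knob top at (280,243) matches the prediction (278,242). Next: descend and grip.

Request:
arm_command:
  motion:
    - [[0, 0, 0], [0, 0, 3.1], 100]
    - [[0, 0, 0], [0, 0, 3.1], 100]
    - [[0, 0, 0], [0, 0, 0], 0]
    - [[0, 0, 0], [0, 0, 0], 0]
    - [[0, 0, 0], [0, 0, 0], 0]
    - [[0, 0, 0], [0, 0, 0], 0]
    - [[0, 0, 0], [0, 0, 0], 0]
    - [[0, 0, 0], [0, 0, 0], 0]
  grip_force: 40

```text
clock: 2.5
eef_pos: [0.4357, 0.0966, 0.1809]
tcp_rot: [0.001, -0.022, 1.0, 0.001]
contact_force: [-1.7, 3.1, 6.6]
opening: 0.0191
```

```bash
python3 - <<'E'
from h import *
rep()
# arc plan: grasp pt
import math
a0=math.atan2(.098,-.148); r=math.hypot(.148,.098)
pr=None
for k in range(0,17):
    th=math.radians(5*k); p=np.array([.085+r*math.cos(a0-th),.1+r*math.sin(a0-th)])
    if pr is not None: print(5*k,p.round(4),'tool x,z cm',(-(p-pr)[0]*100).round(2),(-(p-pr)[1]*100).round(2))
    pr=p
E
```

```text
t 2.5 tcp in housing [-0.0619  0.      0.1809] R in H [-1.     0.001  0.003  0.001  1.     0.001 -0.003  0.001 -1.   ] open 0.019147723776471812 F_H [-1.5779  3.1754  6.5793]
5 [-0.0539  0.2105] tool x,z cm -0.91 -1.25
10 [-0.0437  0.2222] tool x,z cm -1.02 -1.17
15 [-0.0326  0.233 ] tool x,z cm -1.11 -1.08
20 [-0.0206  0.2427] tool x,z cm -1.2 -0.97
25 [-0.0077  0.2514] tool x,z cm -1.28 -0.87
30 [0.0058 0.2589] tool x,z cm -1.35 -0.75
35 [0.02   0.2652] tool x,z cm -1.41 -0.63
40 [0.0346 0.2702] tool x,z cm -1.46 -0.5
45 [0.0496 0.2739] tool x,z cm -1.5 -0.37
50 [0.0649 0.2764] tool x,z cm -1.53 -0.24
55 [0.0804 0.2774] tool x,z cm -1.54 -0.11
60 [0.0959 0.2772] tool x,z cm -1.55 0.03
65 [0.1113 0.2756] tool x,z cm -1.54 0.16
70 [0.1265 0.2726] tool x,z cm -1.52 0.3
75 [0.1414 0.2683] tool x,z cm -1.49 0.43
80 [0.1558 0.2628] tool x,z cm -1.45 0.56
```

Request:
arm_command:
  motion:
    - [[0, 0, 0], [-0.91, 0, -1.25], 0]
    - [[0, 0, 0], [-1.02, 0, -1.17], 0]
    - [[0, 0, 0], [-1.11, 0, -1.08], 0]
    - [[0, 0, 0], [-1.2, 0, -0.97], 0]

```text
clock: 2.9
eef_pos: [0.4769, 0.0984, 0.2234]
tcp_rot: [-0.002, -0.022, 1.0, 0.0]
contact_force: [0.2, 3.5, -5.9]
opening: 0.0186
```

```bash
python3 - <<'E'
from h import *
rep()
E
```

```text
t 2.9 tcp in housing [-0.0207 -0.      0.2234] R in H [-1.     0.001 -0.003  0.001  1.     0.001  0.003  0.001 -1.   ] open 0.01856986168799154 F_H [ 0.3954  3.535  -5.8993]
```

Tracking the arc with low force. I'll carry on.

Request:
arm_command:
  motion:
    - [[0, 0, 0], [-1.28, 0, -0.87], 0]
    - [[0, 0, 0], [-1.35, 0, -0.75], 0]
    - [[0, 0, 0], [-1.41, 0, -0.63], 0]
    - [[0, 0, 0], [-1.46, 0, -0.5], 0]
    - [[0, 0, 0], [-1.5, 0, -0.37], 0]
    - [[0, 0, 0], [-1.53, 0, -0.24], 0]
    - [[0, 0, 0], [-1.54, 0, -0.11], 0]

```text
clock: 3.6
eef_pos: [0.578, 0.1028, 0.2584]
tcp_rot: [-0.001, -0.022, 1.0, 0.0]
contact_force: [-1.4, 3.5, -2.0]
opening: 0.0187
```

```bash
python3 - <<'E'
from h import *
rep()
E
```

```text
t 3.6 tcp in housing [ 0.0805 -0.0002  0.2584] R in H [-1.     0.001 -0.002  0.001  1.     0.001  0.002  0.001 -1.   ] open 0.018681626281780734 F_H [-1.2857  3.5314 -2.0437]
```

Request:
arm_command:
  motion:
    - [[0, 0, 0], [-1.55, 0, 0.03], 0]
    - [[0, 0, 0], [-1.54, 0, 0.16], 0]
    - [[0, 0, 0], [-1.52, 0, 0.3], 0]
    - [[0, 0, 0], [-1.49, 0, 0.43], 0]
    - [[0, 0, 0], [-1.45, 0, 0.56], 0]
    - [[0, 0, 0], [-1.4, 0, 0.68], 0]
    - [[0, 0, 0], [0, 0, 0], 0]

```text
clock: 4.3
eef_pos: [0.6687, 0.1068, 0.2367]
tcp_rot: [0.001, -0.022, 1.0, 0.0]
contact_force: [0.4, 3.8, 2.1]
opening: 0.0187
```

```bash
python3 - <<'E'
from h import *
rep(); snap('side','s2')
E
```

```text
t 4.3 tcp in housing [ 0.1713 -0.0004  0.2367] R in H [-1.     0.001  0.001  0.001  1.     0.001 -0.001  0.001 -1.   ] open 0.018653525948257324 F_H [0.547  3.8067 2.0552]
```

View pics/s2.png

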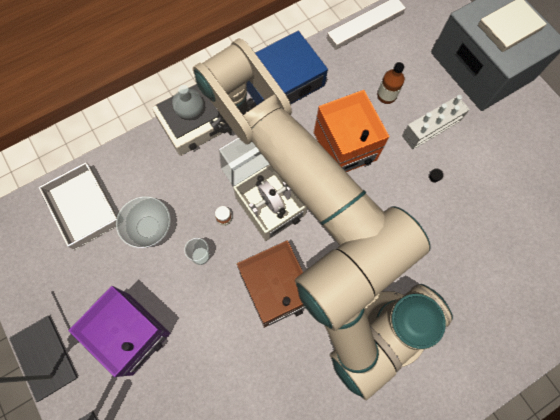

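Request:
arm_command:
  motion:
    - [[0, 0, 0], [-1.33, 0, 0.8], 0]
    - [[0, 0, 0], [-1.25, 0, 0.91], 0]
    - [[0, 0, 0], [-1.17, 0, 1.02], 0]
    - [[0, 0, 0], [0, 0, 0], 0]
    - [[0, 0, 0], [0, 0, 0], 100]
    - [[0, 0, 0], [0, 0, 0], 100]
    - [[0, 0, 0], [0, 0, 0], 100]
    - [[0, 0, 0], [0, 0, 0], 100]

```text
clock: 5.15
eef_pos: [0.7048, 0.1075, 0.2101]
tcp_rot: [0.0, -0.022, 1.0, -0.0]
contact_force: [0.6, 0.3, -0.5]
opening: 0.0754
```

```bash
python3 - <<'E'
from h import *
rep(); snap('side','s3');s,_=snap('wrist','w3');
E
```

```text
t 5.15 tcp in housing [ 0.2074 -0.0012  0.2101] R in H [-1.     0.002  0.     0.002  1.    -0.    -0.    -0.    -1.   ] open 0.07536008183015373 F_H [ 0.6231  0.2413 -0.4862]
```

View pics/w3.png

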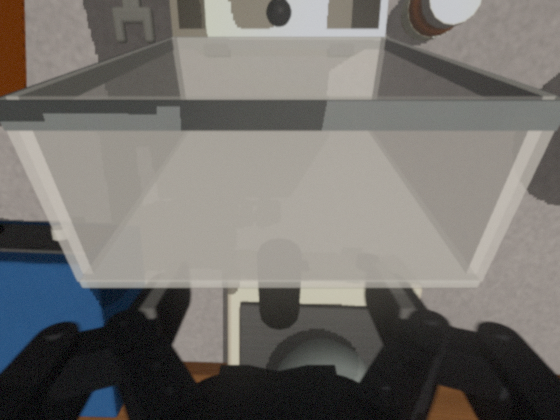

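Request:
arm_command:
  motion:
    - [[0, 0, 0], [0, 0, -4], 100]
    - [[0, 0, 0], [0, 0, -4], 100]
    - [[0, 0, 0], [4.5, 0, 0], 100]
    - [[0, 0, 0], [4.5, 0, 0], 100]
    - [[0, 0, 0], [4.5, 0, 0], 100]
    - [[0, 0, 0], [4.5, 0, 0], 100]
    - [[0, 0, 0], [4.5, 0, 0], 100]
    - [[0, 0, 0], [0, 0, 0], 100]

```text
clock: 6.05
eef_pos: [0.4784, 0.098, 0.2903]
tcp_rot: [-0.0, -0.022, 1.0, -0.0]
contact_force: [0.6, 0.1, -0.4]
opening: 0.0854
```

```bash
python3 - <<'E'
from h import *
rep(); snap('side','s4');s,_=snap('wrist','w4');
c=cam('wrist',s['eef_pos'],s['tcp_rot'])
for a in range(-60,61,20):
    t=np.radians(a); print(a,proj(c,hpt(P,[[.066*np.sin(t),0,.088+.066*np.cos(t)]])).round(0))
E
```

```text
t 6.05 tcp in housing [-0.0192 -0.0005  0.2903] R in H [-1.     0.001 -0.001  0.001  1.     0.     0.001  0.    -1.   ] open 0.08535092620824233 F_H [ 0.6322  0.1123 -0.3906]
-60 [[278. 143.]]
-40 [[278. 161.]]
-20 [[278. 185.]]
0 [[278. 210.]]
20 [[278. 232.]]
40 [[278. 246.]]
60 [[278. 251.]]
```

View pics/w4.png

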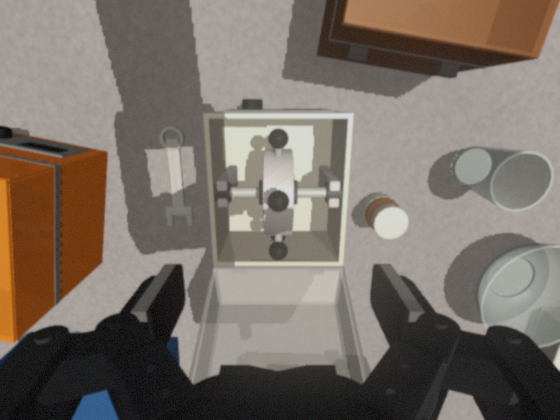

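View pics/s4.png

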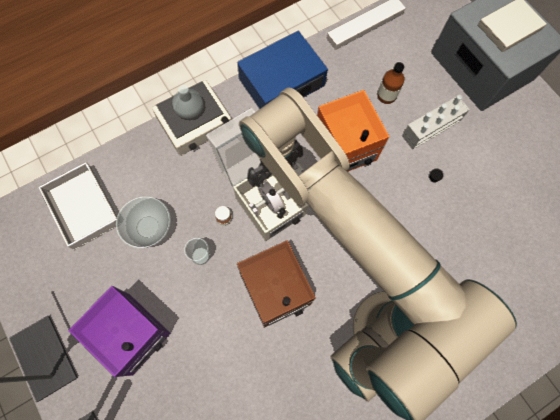

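The hood rests back on its stop. In the wrist view the wheel knobs are at (279,139), (279,201) and (279,251), which means the top knob is about 7° in front of upright. I'll grip it near the fingertips so the disc rim stays clear.

Request:
arm_command:
  motion:
    - [[0, 0, 0], [-1.1, 0, 3.7], 100]
    - [[0, 0, 0], [0, 0, 3.7], 100]
    - [[0, 0, 0], [0, 0, 3.7], 100]
    - [[0, 0, 0], [0, 0, 3.7], 100]
    - [[0, 0, 0], [0, 0, 0], 100]

```text
clock: 6.65
eef_pos: [0.4921, 0.0982, 0.1366]
tcp_rot: [-0.005, -0.022, 1.0, -0.001]
contact_force: [-0.7, 0.5, 0.1]
opening: 0.0858
```

```bash
python3 - <<'E'
from h import *
rep();s,_=snap('wrist','w5');
c=cam('wrist',s['eef_pos'],s['tcp_rot'])
for a in (-10,-7,-4):
    t=np.radians(a); print(a,proj(c,hpt(P,[[.066*np.sin(t),0,.088+.066*np.cos(t)]])).round(0))
E
```

```text
t 6.65 tcp in housing [-0.0055 -0.001   0.1366] R in H [-1.     0.002 -0.01   0.002  1.    -0.001  0.01  -0.001 -1.   ] open 0.0858142992604093 F_H [-0.6442  0.5717  0.0814]
-10 [[280. 273.]]
-7 [[280. 280.]]
-4 [[280. 288.]]
```

View pics/w5.png

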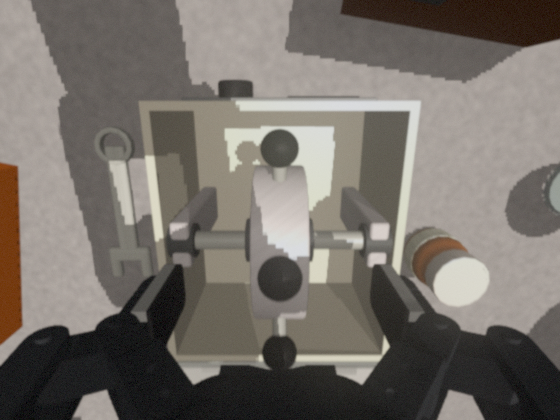

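Knob at (280,277), so about -8°. It sits between the fingers, so I close.

Request:
arm_command:
  motion:
    - [[0, 0, 0], [0, 0, 0], 0]
    - [[0, 0, 0], [0, 0, 0], 0]
    - [[0, 0, 0], [0, 0, 0], 0]
    - [[0, 0, 0], [0, 0, 0], 0]
    - [[0, 0, 0], [0, 0, 0], 0]
    - [[0, 0, 0], [0, 0, 0], 0]

```text
clock: 7.3
eef_pos: [0.4943, 0.0992, 0.1431]
tcp_rot: [0.001, -0.022, 1.0, 0.001]
contact_force: [-1.1, 3.8, 5.2]
opening: 0.0174
```

```bash
cat >> h.py <<'E'
def wr(phi_off=0.011,tag=None):
    s,d,R,H=rep()
    g=d-phi_off*(H.T@R[:,2])
    x,z=g[0],g[2]-.088; a=np.degrees(np.arctan2(x,z)); f=H.T@s['contact_force']
    tang=np.array([np.cos(np.radians(a)),0,-np.sin(np.radians(a))]); rad=np.array([np.sin(np.radians(a)),0,np.cos(np.radians(a))])
    print('ang %.1f r %.1f mm  Ft %.2f Fr %.2f Fy %.2f  qv %s'%(a,1e3*np.hypot(x,z),f@tang,f@rad,f[1],s['qvel'][[1,2,4]].round(3)))
    # f = force on tool; wheel resist torque (pos dir) = -Ft*.066
E
python3 - <<'E'
from h import *
wr()
E
```

```text
t 7.3 tcp in housing [-0.0032 -0.0001  0.1431] R in H [-1.     0.001  0.002  0.001  1.     0.001 -0.002  0.001 -1.   ] open 0.017354379873833935 F_H [-0.8996  3.8122  5.1816]
ang -2.8 r 66.2 mm  Ft -0.64 Fr 5.22 Fy 3.81  qv [ 0.     0.003 -0.001]
```

```bash
python3 - <<'E'
import numpy as np
for a in range(-40,28,4):
    f=lambda d:np.array([np.sin(np.radians(d)),np.cos(np.radians(d))])
    d=-6.6*(f(a+4)-f(a)); print(a,a+4,d.round(2))
E
```

```text
-40 -36 [-0.36 -0.28]
-36 -32 [-0.38 -0.26]
-32 -28 [-0.4  -0.23]
-28 -24 [-0.41 -0.2 ]
-24 -20 [-0.43 -0.17]
-20 -16 [-0.44 -0.14]
-16 -12 [-0.45 -0.11]
-12 -8 [-0.45 -0.08]
-8 -4 [-0.46 -0.05]
-4 0 [-0.46 -0.02]
0 4 [-0.46  0.02]
4 8 [-0.46  0.05]
8 12 [-0.45  0.08]
12 16 [-0.45  0.11]
16 20 [-0.44  0.14]
20 24 [-0.43  0.17]
24 28 [-0.41  0.2 ]
```

Request:
arm_command:
  motion:
    - [[0, 0, 0], [0.45, 0, 0.08], 0]
    - [[0, 0, 0], [0.45, 0, 0.11], 0]

```text
clock: 7.5
eef_pos: [0.487, 0.0988, 0.1417]
tcp_rot: [0.004, -0.022, 1.0, 0.001]
contact_force: [8.4, 4.8, 2.1]
opening: 0.0168
```

```bash
python3 -c "
from h import *
wr()"
```

```text
t 7.5 tcp in housing [-0.0106 -0.0001  0.1417] R in H [-1.     0.001  0.007  0.001  1.     0.001 -0.007  0.001 -1.   ] open 0.016791937297435052 F_H [8.6097 4.454  2.0627]
ang -9.3 r 65.6 mm  Ft 8.83 Fr 0.64 Fy 4.45  qv [-0.12   0.143 -0.031]
```

Request:
arm_command:
  motion:
    - [[0, 0, 0], [0.44, 0, 0.14], 0]
    - [[0, 0, 0], [0.43, 0, 0.17], 0]

```text
clock: 7.7
eef_pos: [0.4785, 0.0985, 0.14]
tcp_rot: [0.004, -0.022, 1.0, 0.001]
contact_force: [2.0, 3.4, 17.6]
opening: 0.017
```

```bash
python3 -c "
from h import *
wr()"
```

```text
t 7.7 tcp in housing [-0.019  -0.0001  0.14  ] R in H [-1.     0.001  0.009  0.001  1.     0.001 -0.009  0.001 -1.   ] open 0.017048504295306143 F_H [ 2.1881  3.3238 17.5884]
ang -16.9 r 65.8 mm  Ft 7.20 Fr 16.20 Fy 3.32  qv [-0.116  0.127 -0.016]
```

Request:
arm_command:
  motion:
    - [[0, 0, 0], [0.41, 0, 0.2], 0]
    - [[0, 0, 0], [0.4, 0, 0.23], 0]

```text
clock: 7.9
eef_pos: [0.4707, 0.0982, 0.1375]
tcp_rot: [0.005, -0.022, 1.0, 0.001]
contact_force: [-1.2, 3.2, 23.7]
opening: 0.0175
```

```bash
python3 -c "
from h import *
wr()"
```

```text
t 7.9 tcp in housing [-0.0268 -0.      0.1375] R in H [-1.     0.001  0.01   0.001  1.     0.001 -0.01   0.002 -1.   ] open 0.01748528140223602 F_H [-1.0619  3.2441 23.6581]
ang -24.0 r 66.2 mm  Ft 8.64 Fr 22.05 Fy 3.24  qv [-0.101  0.131 -0.037]
```

```bash
python3 - <<'E'
from h import *
wr();s,im=snap('wrist','w6'); cv2.imwrite('pics/w6c.png',cv2.resize(im[70:400,140:420,::-1],None,fx=1.8,fy=1.8))
c=cam('wrist',s['eef_pos'],s['tcp_rot'])
for b in (-100,-90,-80,-30,-20,30,40):
    t=np.radians(b); print(b,proj(c,hpt(P,[[.066*np.sin(t),0,.088+.066*np.cos(t)]])).round(0))
E
```

```text
t 7.9 tcp in housing [-0.0268 -0.      0.1375] R in H [-1.     0.001  0.01   0.001  1.     0.001 -0.01   0.002 -1.   ] open 0.01748528140223602 F_H [-1.0619  3.2441 23.6581]
ang -24.0 r 66.2 mm  Ft 8.64 Fr 22.05 Fy 3.24  qv [-0.101  0.131 -0.037]
-100 [[277. 166.]]
-90 [[277. 168.]]
-80 [[277. 174.]]
-30 [[278. 263.]]
-20 [[278. 289.]]
30 [[278. 375.]]
40 [[278. 379.]]
```

View pics/w6c.png

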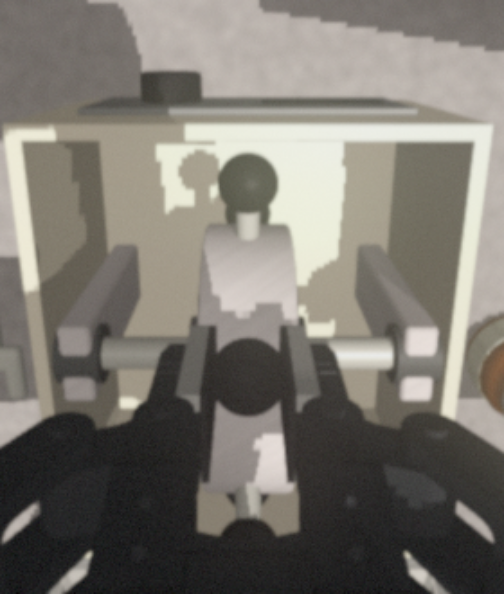

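The gripped ball is at (278,279), which gives -24° and agrees with the TCP-based angle. So the start was nearer -3°, my arc ran slightly deep and built up radial load. I'll relieve that and sweep the other way.

Request:
arm_command:
  motion:
    - [[0, 0, 0], [0.07, 0, -0.16], 0]
    - [[0, 0, 0], [-0.21, 0, -0.1], 0]
    - [[0, 0, 0], [-0.42, 0, -0.18], 0]

```text
clock: 8.25
eef_pos: [0.4737, 0.0983, 0.1389]
tcp_rot: [0.001, -0.022, 1.0, 0.001]
contact_force: [-6.5, 3.1, 10.8]
opening: 0.0169
```

```bash
python3 -c "
from h import *
wr()"
```

```text
t 8.25 tcp in housing [-0.0238 -0.      0.1389] R in H [-1.     0.002  0.001  0.002  1.     0.001 -0.001  0.001 -1.   ] open 0.01686274867178584 F_H [-6.386   3.4142 10.8314]
ang -21.1 r 66.4 mm  Ft -2.07 Fr 12.40 Fy 3.41  qv [ 0.11  -0.146  0.039]
```

Request:
arm_command:
  motion:
    - [[0, 0, 0], [-0.43, 0, -0.16], 0]

```text
clock: 8.35
eef_pos: [0.478, 0.0985, 0.1405]
tcp_rot: [0.0, -0.022, 1.0, 0.001]
contact_force: [-6.0, 2.7, 10.3]
opening: 0.0171
```

```bash
python3 -c "
from h import *
wr()"
```

```text
t 8.35 tcp in housing [-0.0195 -0.      0.1405] R in H [-1.     0.002  0.001  0.002  1.     0.001 -0.001  0.001 -1.   ] open 0.01710080260724045 F_H [-5.9143  2.9433 10.3126]
ang -17.1 r 66.4 mm  Ft -2.63 Fr 11.59 Fy 2.94  qv [ 0.111 -0.14   0.033]
```

Request:
arm_command:
  motion:
    - [[0, 0, 0], [-0.44, 0, -0.13], 0]

```text
clock: 8.45
eef_pos: [0.4824, 0.0986, 0.1413]
tcp_rot: [0.0, -0.022, 1.0, 0.001]
contact_force: [-4.6, 3.7, 6.8]
opening: 0.0169
```

```bash
python3 -c "
from h import *
wr()"
```

```text
t 8.45 tcp in housing [-0.0151 -0.0001  0.1413] R in H [-1.     0.001  0.001  0.001  1.     0.001 -0.001  0.001 -1.   ] open 0.0169322091313829 F_H [-4.4439  3.894   6.8379]
ang -13.2 r 66.1 mm  Ft -2.76 Fr 7.67 Fy 3.89  qv [ 0.122 -0.128  0.018]
```

Request:
arm_command:
  motion:
    - [[0, 0, 0], [-0.45, 0, -0.1], 0]
    - [[0, 0, 0], [-0.46, 0, -0.07], 0]
  grip_force: 25

```text
clock: 8.65
eef_pos: [0.4912, 0.099, 0.142]
tcp_rot: [-0.0, -0.022, 1.0, 0.0]
contact_force: [-3.7, 4.8, 4.1]
opening: 0.0167
```

```bash
python3 -c "
from h import *
wr()"
```

```text
t 8.65 tcp in housing [-0.0063 -0.0001  0.142 ] R in H [-1.     0.001 -0.001  0.001  1.     0.001  0.001  0.001 -1.   ] open 0.016675486455276292 F_H [-3.4621  4.9426  4.0853]
ang -5.5 r 65.3 mm  Ft -3.05 Fr 4.40 Fy 4.94  qv [ 0.128 -0.14   0.016]
```

Request:
arm_command:
  motion:
    - [[0, 0, 0], [-0.46, 0, -0.04], 0]
    - [[0, 0, 0], [-0.46, 0, 0.0], 0]

```text
clock: 8.85
eef_pos: [0.5006, 0.0994, 0.142]
tcp_rot: [-0.0, -0.022, 1.0, 0.0]
contact_force: [1.3, 6.8, -5.6]
opening: 0.017
```

```bash
python3 -c "
from h import *
wr()"
```

```text
t 8.85 tcp in housing [ 0.0031 -0.0002  0.142 ] R in H [-1.     0.001 -0.001  0.001  1.     0.001  0.001  0.001 -1.   ] open 0.01695216852523025 F_H [ 1.5574  6.7524 -5.632 ]
ang 2.7 r 65.1 mm  Ft 1.82 Fr -5.55 Fy 6.75  qv [ 0.14  -0.129  0.012]
```

Request:
arm_command:
  motion:
    - [[0, 0, 0], [-0.46, 0, 0.03], 0]
    - [[0, 0, 0], [-0.46, 0, 0.06], 0]

```text
clock: 9.05
eef_pos: [0.5098, 0.0998, 0.1409]
tcp_rot: [-0.0, -0.022, 1.0, 0.0]
contact_force: [-3.5, 4.4, 3.1]
opening: 0.0173
```

```bash
python3 -c "
from h import *
wr()"
```

```text
t 9.05 tcp in housing [ 0.0124 -0.0001  0.1409] R in H [-1.     0.001 -0.001  0.001  1.     0.001  0.001  0.001 -1.   ] open 0.017278837881584904 F_H [-3.2946  4.528   3.1225]
ang 10.9 r 65.1 mm  Ft -3.83 Fr 2.44 Fy 4.53  qv [ 0.132 -0.128 -0.006]
```

Request:
arm_command:
  motion:
    - [[0, 0, 0], [-0.45, 0, 0.1], 0]
    - [[0, 0, 0], [-0.45, 0, 0.13], 0]

```text
clock: 9.25
eef_pos: [0.5192, 0.1002, 0.1391]
tcp_rot: [0.0, -0.022, 1.0, 0.0]
contact_force: [-3.6, 4.5, 4.9]
opening: 0.0174
```

```bash
python3 -c "
from h import *
wr()"
```

```text
t 9.25 tcp in housing [ 0.0218 -0.0002  0.1391] R in H [-1.     0.001  0.     0.001  1.     0.001 -0.     0.001 -1.   ] open 0.01736625506874708 F_H [-3.4296  4.6826  4.9177]
ang 19.3 r 65.8 mm  Ft -4.86 Fr 3.51 Fy 4.68  qv [ 0.132 -0.113 -0.026]
```

Request:
arm_command:
  motion:
    - [[0, 0, 0], [-0.3, 0, 0.1], 0]
    - [[0, 0, 0], [0.44, 0, -0.15], 0]
    - [[0, 0, 0], [0.45, 0, -0.13], 0]

```text
clock: 9.55
eef_pos: [0.5139, 0.0999, 0.1399]
tcp_rot: [0.001, -0.022, 1.0, 0.001]
contact_force: [6.6, 6.7, -7.8]
opening: 0.0173
```

```bash
python3 -c "
from h import *
wr()"
```

```text
t 9.55 tcp in housing [ 0.0164 -0.0002  0.1399] R in H [-1.     0.001  0.002  0.001  1.     0.001 -0.002  0.001 -1.   ] open 0.017318502032229184 F_H [ 6.8543  6.4305 -7.812 ]
ang 14.6 r 65.0 mm  Ft 8.60 Fr -5.83 Fy 6.43  qv [-0.134  0.131  0.013]
```

Request:
arm_command:
  motion:
    - [[0, 0, 0], [0.45, 0, -0.1], 0]
    - [[0, 0, 0], [0.46, 0, -0.07], 0]

```text
clock: 9.75
eef_pos: [0.5043, 0.0995, 0.1405]
tcp_rot: [0.0, -0.022, 1.0, 0.0]
contact_force: [8.8, 6.2, -13.8]
opening: 0.0172
```

```bash
python3 -c "
from h import *
wr()"
```

```text
t 9.75 tcp in housing [ 0.0068 -0.0002  0.1405] R in H [-1.     0.001  0.001  0.001  1.     0.001 -0.001  0.001 -1.   ] open 0.017189449887848186 F_H [  9.0998   5.7521 -13.7912]
ang 6.1 r 63.8 mm  Ft 10.52 Fr -12.74 Fy 5.75  qv [-0.126  0.133 -0.002]
```

Request:
arm_command:
  motion:
    - [[0, 0, 0], [0.46, 0, -0.03], 0]
    - [[0, 0, 0], [0.46, 0, 0.0], 0]

```text
clock: 9.95
eef_pos: [0.4954, 0.0991, 0.1406]
tcp_rot: [0.001, -0.022, 1.0, 0.0]
contact_force: [9.6, 6.3, -8.1]
opening: 0.0168
```

```bash
python3 -c "
from h import *
wr()"
```

```text
t 9.95 tcp in housing [-0.0021 -0.0002  0.1406] R in H [-1.     0.002  0.002  0.002  1.     0.001 -0.002  0.001 -1.   ] open 0.016760608284707965 F_H [ 9.884   5.8713 -8.0823]
ang -1.9 r 63.7 mm  Ft 9.61 Fr -8.41 Fy 5.87  qv [-0.132  0.122 -0.004]
```

Request:
arm_command:
  motion:
    - [[0, 0, 0], [0.46, 0, 0.04], 0]
    - [[0, 0, 0], [0.45, 0, 0.07], 0]

```text
clock: 10.15
eef_pos: [0.4869, 0.0988, 0.1403]
tcp_rot: [0.002, -0.022, 1.0, 0.001]
contact_force: [5.8, 4.0, -0.3]
opening: 0.0171
```

```bash
python3 -c "
from h import *
wr()"
```

```text
t 10.15 tcp in housing [-0.0106 -0.0001  0.1403] R in H [-1.     0.002  0.004  0.002  1.     0.001 -0.004  0.001 -1.   ] open 0.017107397425333026 F_H [ 5.9728  3.7325 -0.3448]
ang -9.5 r 64.2 mm  Ft 5.83 Fr -1.33 Fy 3.73  qv [-0.133  0.129 -0.018]
```

Request:
arm_command:
  motion:
    - [[0, 0, 0], [0.45, 0, 0.1], 0]
    - [[0, 0, 0], [0.44, 0, 0.13], 0]

```text
clock: 10.35
eef_pos: [0.4784, 0.0984, 0.1405]
tcp_rot: [0.003, -0.021, 1.0, 0.001]
contact_force: [6.9, 5.9, 3.1]
opening: 0.017
```

```bash
python3 -c "
from h import *
wr()"
```

```text
t 10.35 tcp in housing [-0.0191 -0.0001  0.1405] R in H [-1.     0.002  0.005  0.002  1.     0.001 -0.005  0.001 -1.   ] open 0.016959528929635783 F_H [7.1205 5.5963 3.0854]
ang -16.8 r 66.3 mm  Ft 7.71 Fr 0.89 Fy 5.60  qv [-0.122  0.129 -0.02 ]
```

Gripped readings are confounded by radial load. As the task text suggests, I'll push the knob along with the shut fingers, so there is single-sided contact and no over-constraint.

Request:
arm_command:
  motion:
    - [[0, 0, 0], [0, 0, 0], 60]
    - [[0, 0, 0], [0, 0, 0], 60]
    - [[0, 0, 0], [0, 0, -2.5], 60]
    - [[0, 0, 0], [0, 0, -2.5], 0]
    - [[0, 0, 0], [3.3, 0, 0], 0]
    - [[0, 0, 0], [0, 0, 0], 0]
    - [[0, 0, 0], [0, 0, 0], 0]
    - [[0, 0, 0], [0, 0, 0], 0]

```text
clock: 11.15
eef_pos: [0.4441, 0.0962, 0.189]
tcp_rot: [-0.0, -0.022, 1.0, -0.0]
contact_force: [0.6, 0.1, -0.9]
opening: -0.0
```

```bash
python3 - <<'E'
from h import *
wr();s,im=snap('wrist','w7'); print(telemetry.observe()['torque'])
c=cam('wrist',s['eef_pos'],s['tcp_rot'])
for b in (-85,-80,-75,-30,-25,-20,-15,-10,35,45):
    t=np.radians(b); print(b,proj(c,hpt(P,[[.066*np.sin(t),0,.088+.066*np.cos(t)]])).round(0))
E
```

```text
t 11.15 tcp in housing [-0.0535 -0.0008  0.189 ] R in H [-1.     0.002 -0.     0.002  1.    -0.     0.    -0.    -1.   ] open -4.233742934354111e-06 F_H [ 0.586   0.0896 -0.9005]
ang -25.5 r 124.1 mm  Ft 0.14 Fr -1.07 Fy 0.09  qv [ 0.007 -0.005  0.002]
[0.0221 0.0012 0.0199]
-85 [[278. 192.]]
-80 [[278. 195.]]
-75 [[279. 199.]]
-30 [[279. 262.]]
-25 [[279. 272.]]
-20 [[279. 281.]]
-15 [[279. 290.]]
-10 [[279. 298.]]
35 [[279. 349.]]
45 [[279. 351.]]
```

View pics/w7.png

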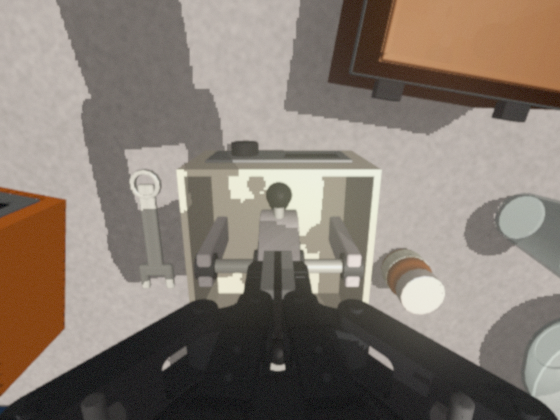

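Front knob at (279,196), i.e. -79°, so the upper one is at -19°. I lower the shut fingers in front of it and push.

Request:
arm_command:
  motion:
    - [[0, 0, 0], [0, 0, 2.2], 0]
    - [[0, 0, 0], [0, 0, 2.2], 0]
    - [[0, 0, 0], [-0.5, 0, 0], 0]
    - [[0, 0, 0], [-0.4, 0, 0], 0]
    - [[0, 0, 0], [-0.4, 0, -0.15], 0]

```text
clock: 11.7
eef_pos: [0.4576, 0.097, 0.1478]
tcp_rot: [0.0, -0.022, 1.0, -0.0]
contact_force: [-1.1, 0.5, -0.1]
opening: 0.0002
```

```bash
cat >> h.py <<'E'
def pu(sgn=1,off=.021):
    # pushing: ball centre x = tcp x + sgn*off ; ball angle from x
    s=telemetry.observe(); H=Ro.from_euler('z',P[2]).as_matrix(); d=H.T@(s['eef_pos']-[P[0],P[1],0]); f=H.T@s['contact_force']-[.6,.1,-.6]; m=H.T@s['torque']
    bx=d[0]+sgn*off; a=np.arcsin(np.clip(bx/.066,-1,1)); cx=d[0]+sgn*(off-.010); cz=.066*np.cos(a)
    T=(cz*f[0]-cx*f[2])   # torque about +y axis of force on tool; on wheel = -T ; pos dir = +y rotation
    print('t %.2f tcp %.4f %.4f ball %.1f  F %s m %s  applied torque pos-dir %.3f  qv %s'%(s['clock'],d[0],d[2],np.degrees(a),f.round(2),m.round(3),-T,s['qvel'][[1,2]].round(3)))
E
python3 -c "
from h import *
pu()"
```

```text
t 11.70 tcp -0.0400 0.1478 ball -16.7  F [-1.71  0.45  0.49] m [0.01  0.173 0.026]  applied torque pos-dir 0.094  qv [ 0.095 -0.129]
```

Request:
arm_command:
  motion:
    - [[0, 0, 0], [-0.44, 0, -0.12], 0]
    - [[0, 0, 0], [-0.45, 0, -0.09], 0]

```text
clock: 11.9
eef_pos: [0.4665, 0.0975, 0.1501]
tcp_rot: [0.001, -0.022, 1.0, 0.0]
contact_force: [-1.2, 0.5, 1.9]
opening: 0.0002
```

```bash
python3 -c "
from h import *
pu()"
```

```text
t 11.90 tcp -0.0310 0.1501 ball -8.8  F [-1.76  0.45  2.52] m [-0.023  0.249  0.031]  applied torque pos-dir 0.064  qv [ 0.121 -0.129]
```

Request:
arm_command:
  motion:
    - [[0, 0, 0], [-0.46, 0, -0.06], 0]
    - [[0, 0, 0], [-0.46, 0, -0.03], 0]

```text
clock: 12.1
eef_pos: [0.4754, 0.0978, 0.1503]
tcp_rot: [0.0, -0.022, 1.0, 0.0]
contact_force: [-1.5, 0.9, 1.2]
opening: 0.0001
```

```bash
python3 -c "
from h import *
pu()"
```

```text
t 12.10 tcp -0.0222 0.1503 ball -1.0  F [-2.1   0.87  1.76] m [0.001 0.135 0.036]  applied torque pos-dir 0.119  qv [ 0.131 -0.126]
```

Request:
arm_command:
  motion:
    - [[0, 0, 0], [-0.46, 0, 0.0], 0]
    - [[0, 0, 0], [-0.46, 0, 0.03], 0]

```text
clock: 12.3
eef_pos: [0.4844, 0.0982, 0.1495]
tcp_rot: [0.0, -0.022, 1.0, -0.0]
contact_force: [-0.8, -0.1, 0.6]
opening: -0.0001
```

```bash
python3 -c "
from h import *
pu()"
```

```text
t 12.30 tcp -0.0131 0.1495 ball 6.9  F [-1.4  -0.11  1.22] m [0.015 0.158 0.037]  applied torque pos-dir 0.089  qv [ 0.131 -0.123]
```

Request:
arm_command:
  motion:
    - [[0, 0, 0], [-0.46, 0, 0.06], 0]
    - [[0, 0, 0], [-0.45, 0, 0.09], 0]

```text
clock: 12.5
eef_pos: [0.4935, 0.0986, 0.1479]
tcp_rot: [0.0, -0.022, 1.0, -0.0]
contact_force: [-0.5, -0.1, 1.4]
opening: -0.0001
```

```bash
python3 -c "
from h import *
pu()"
```

```text
t 12.50 tcp -0.0041 0.1479 ball 14.9  F [-1.08 -0.14  1.98] m [ 0.036  0.179 -0.041]  applied torque pos-dir 0.083  qv [ 0.134 -0.116]
```

Request:
arm_command:
  motion:
    - [[0, 0, 0], [-0.45, 0, 0.12], 0]
    - [[0, 0, 0], [-0.44, 0, 0.15], 0]

```text
clock: 12.7
eef_pos: [0.5023, 0.099, 0.1452]
tcp_rot: [-0.0, -0.022, 1.0, -0.0]
contact_force: [-1.7, 0.5, 1.4]
opening: -0.0004
```

```bash
python3 -c "
from h import *
pu()"
```

```text
t 12.70 tcp 0.0048 0.1452 ball 23.0  F [-2.24  0.52  1.97] m [0.004 0.157 0.01 ]  applied torque pos-dir 0.167  qv [ 0.135 -0.107]
```

Much cleaner: a low push of about 0.09 N m all through this stroke means the heavy side is near level at the back and sinking. Next stroke on the following knob.

Request:
arm_command:
  motion:
    - [[0, 0, 0], [0.8, 0, -2.0], 0]
    - [[0, 0, 0], [2.0, 0, -0.5], 0]
    - [[0, 0, 0], [2.6, 0, 0], 0]
    - [[0, 0, 0], [2.2, 0, 0], 0]
    - [[0, 0, 0], [0, 0, 1.6], 0]
    - [[0, 0, 0], [0, 0, 1.7], 0]
    - [[0, 0, 0], [0, 0, 0], 0]

```text
clock: 13.4
eef_pos: [0.425, 0.0955, 0.1353]
tcp_rot: [-0.002, -0.022, 1.0, -0.0]
contact_force: [0.1, 0.6, -0.2]
opening: -0.0001
```

```bash
python3 -c "
from h import *
pu()"
```

```text
t 13.40 tcp -0.0726 0.1353 ball -51.4  F [-0.49  0.49  0.45] m [-0.047 -0.062 -0.061]  applied torque pos-dir -0.007  qv [-0.013 -0.052]
```

Request:
arm_command:
  motion:
    - [[0, 0, 0], [-0.4, 0, -0.1], 0]
    - [[0, 0, 0], [-0.4, 0, -0.2], 0]
    - [[0, 0, 0], [-0.38, 0, -0.26], 0]

```text
clock: 13.7
eef_pos: [0.4388, 0.0962, 0.144]
tcp_rot: [0.001, -0.022, 1.0, 0.0]
contact_force: [-0.2, 0.1, 0.3]
opening: -0.0003
```

```bash
python3 -c "
from h import *
pu()"
```

```text
t 13.70 tcp -0.0588 0.1440 ball -34.9  F [-0.81  0.02  0.94] m [-0.008 -0.003  0.011]  applied torque pos-dir -0.001  qv [ 0.089 -0.132]
```

Request:
arm_command:
  motion:
    - [[0, 0, 0], [-0.4, 0, -0.22], 0]
    - [[0, 0, 0], [-0.42, 0, -0.2], 0]

```text
clock: 13.9
eef_pos: [0.4461, 0.0966, 0.1484]
tcp_rot: [-0.0, -0.022, 1.0, 0.0]
contact_force: [-8.4, -0.2, 11.7]
opening: 0.0005
```

```bash
python3 -c "
from h import *
pu()"
```

```text
t 13.90 tcp -0.0514 0.1484 ball -27.5  F [-8.98  0.06 12.31] m [-0.093  1.442 -0.026]  applied torque pos-dir 0.028  qv [ 0.099 -0.144]
```

The fingertip rode up on the ball. I'll back off and check the wheel angle.

Request:
arm_command:
  motion:
    - [[0, 0, 0], [1.5, 0, -0.2], 0]
    - [[0, 0, 0], [0.8, 0, 0.5], 0]
    - [[0, 0, 0], [0, 0, 0], 0]
    - [[0, 0, 0], [0, 0, 0], 0]

```text
clock: 14.3
eef_pos: [0.4232, 0.0955, 0.144]
tcp_rot: [0.0, -0.022, 1.0, -0.0]
contact_force: [0.3, 0.3, 0.4]
opening: 0.0002
```

```bash
python3 - <<'E'
from h import *
pu();s,im=snap('wrist','w8'); cv2.imwrite('pics/w8c.png',cv2.resize(im[120:420,140:420,::-1],None,fx=1.9,fy=1.9))
c=cam('wrist',s['eef_pos'],s['tcp_rot'])
for b in (-110,-100,-90,-50,-40,-30,-20,10,20,30,70,80,90):
    t=np.radians(b); print(b,((proj(c,hpt(P,[[.066*np.sin(t),0,.088+.066*np.cos(t)]]))-[140,120])*1.9).round(0))
E
```

```text
t 14.30 tcp -0.0744 0.1440 ball -54.1  F [-0.31  0.14  1.04] m [-0.021  0.001 -0.076]  applied torque pos-dir -0.054  qv [ 0.007 -0.012]
-110 [[263. 209.]]
-100 [[263. 213.]]
-90 [[263. 223.]]
-50 [[263. 330.]]
-40 [[263. 371.]]
-30 [[264. 415.]]
-20 [[264. 459.]]
10 [[264. 562.]]
20 [[264. 581.]]
30 [[264. 591.]]
70 [[263. 558.]]
80 [[263. 538.]]
90 [[263. 516.]]
```

View pics/w8c.png

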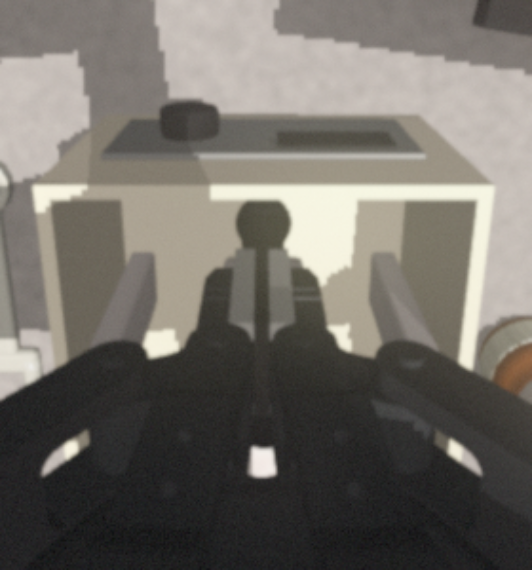

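Front ball at crop (263,226), i.e. about -89°, so the next knob is now at -29°. I push again with the tips 8 mm below the ball centre.

Request:
arm_command:
  motion:
    - [[0, 0, 0], [0, 0, 0.65], 0]
    - [[0, 0, 0], [-0.9, 0, 0], 0]
    - [[0, 0, 0], [-0.8, 0, 0], 0]
    - [[0, 0, 0], [-0.4, 0, -0.1], 0]
    - [[0, 0, 0], [-0.42, 0, -0.2], 0]

```text
clock: 14.85
eef_pos: [0.4485, 0.0967, 0.1407]
tcp_rot: [-0.001, -0.022, 1.0, -0.0]
contact_force: [-2.4, 0.3, 0.9]
opening: -0.0
```

```bash
python3 -c "
from h import *
pu()"
```

```text
t 14.85 tcp -0.0491 0.1407 ball -25.2  F [-2.96  0.28  1.52] m [0.05  0.452 0.007]  applied torque pos-dir 0.119  qv [ 0.092 -0.138]
```

Request:
arm_command:
  motion:
    - [[0, 0, 0], [-0.42, 0, -0.19], 0]

```text
clock: 14.95
eef_pos: [0.4528, 0.0969, 0.1429]
tcp_rot: [-0.0, -0.022, 1.0, 0.0]
contact_force: [-2.8, 0.1, 2.9]
opening: 0.0001
```

```bash
python3 -c "
from h import *
pu()"
```

```text
t 14.95 tcp -0.0448 0.1429 ball -21.1  F [-3.4   0.17  3.47] m [ 0.044  0.456 -0.005]  applied torque pos-dir 0.092  qv [ 0.101 -0.137]
```

Request:
arm_command:
  motion:
    - [[0, 0, 0], [-0.43, 0, -0.16], 0]
    - [[0, 0, 0], [-0.44, 0, -0.13], 0]

```text
clock: 15.15
eef_pos: [0.4615, 0.0972, 0.1458]
tcp_rot: [0.0, -0.022, 1.0, 0.0]
contact_force: [-2.4, -0.6, 2.9]
opening: -0.0003
```

```bash
python3 -c "
from h import *
pu()"
```

```text
t 15.15 tcp -0.0360 0.1458 ball -13.2  F [-3.06 -0.56  3.49] m [ 0.015  0.388 -0.059]  applied torque pos-dir 0.109  qv [ 0.115 -0.134]
```

Request:
arm_command:
  motion:
    - [[0, 0, 0], [-0.45, 0, -0.1], 0]
    - [[0, 0, 0], [-0.45, 0, -0.07], 0]

```text
clock: 15.35
eef_pos: [0.4705, 0.0976, 0.1473]
tcp_rot: [0.0, -0.022, 1.0, 0.0]
contact_force: [-2.1, -0.3, 2.7]
opening: 0.0001
```

```bash
python3 -c "
from h import *
pu()"
```

```text
t 15.35 tcp -0.0271 0.1473 ball -5.3  F [-2.75 -0.26  3.3 ] m [0.068 0.393 0.021]  applied torque pos-dir 0.128  qv [ 0.125 -0.132]
```

Request:
arm_command:
  motion:
    - [[0, 0, 0], [-0.46, 0, -0.03], 0]
    - [[0, 0, 0], [-0.46, 0, 0.0], 0]

```text
clock: 15.55
eef_pos: [0.4797, 0.098, 0.1475]
tcp_rot: [0.0, -0.022, 1.0, 0.0]
contact_force: [-2.5, 0.9, 1.7]
opening: 0.0001
```

```bash
python3 -c "
from h import *
pu()"
```

```text
t 15.55 tcp -0.0179 0.1475 ball 2.7  F [-3.04  0.87  2.3 ] m [ 0.043  0.436 -0.005]  applied torque pos-dir 0.185  qv [ 0.131 -0.129]
```

Request:
arm_command:
  motion:
    - [[0, 0, 0], [-0.46, 0, 0.03], 0]
    - [[0, 0, 0], [-0.46, 0, 0.07], 0]

```text
clock: 15.75
eef_pos: [0.4889, 0.0984, 0.1464]
tcp_rot: [0.0, -0.022, 1.0, -0.0]
contact_force: [-2.5, 0.0, 2.5]
opening: -0.0002
```

```bash
python3 -c "
from h import *
pu()"
```

```text
t 15.75 tcp -0.0087 0.1464 ball 10.8  F [-3.13  0.05  3.1 ] m [ 0.018  0.434 -0.008]  applied torque pos-dir 0.210  qv [ 0.136 -0.119]
```

Request:
arm_command:
  motion:
    - [[0, 0, 0], [-0.45, 0, 0.1], 0]
    - [[0, 0, 0], [-0.45, 0, 0.13], 0]

```text
clock: 15.95
eef_pos: [0.4978, 0.0988, 0.144]
tcp_rot: [-0.0, -0.022, 1.0, -0.0]
contact_force: [-2.9, -0.1, 1.6]
opening: 0.0001
```

```bash
python3 -c "
from h import *
pu()"
```

```text
t 15.95 tcp 0.0003 0.1440 ball 18.8  F [-3.51 -0.08  2.2 ] m [0.061 0.473 0.024]  applied torque pos-dir 0.244  qv [ 0.136 -0.111]
```

Request:
arm_command:
  motion:
    - [[0, 0, 0], [-0.44, 0, 0.16], 0]
    - [[0, 0, 0], [-0.3, 0, 0.12], 0]

```text
clock: 16.15
eef_pos: [0.5052, 0.0991, 0.1411]
tcp_rot: [-0.0, -0.022, 1.0, -0.0]
contact_force: [-4.1, -0.2, 2.7]
opening: -0.0001
```

```bash
python3 -c "
from h import *
pu()"
```

```text
t 16.15 tcp 0.0076 0.1411 ball 25.7  F [-4.73 -0.07  3.3 ] m [0.039 0.507 0.019]  applied torque pos-dir 0.343  qv [ 0.088 -0.067]
```

Request:
arm_command:
  motion:
    - [[0, 0, 0], [0.8, 0, -2.5], 0]
    - [[0, 0, 0], [2.2, 0, -0.5], 0]
    - [[0, 0, 0], [2.6, 0, 0], 0]
    - [[0, 0, 0], [2.6, 0, 0], 0]
    - [[0, 0, 0], [0, 0, 1.7], 0]
    - [[0, 0, 0], [0, 0, 1.7], 0]
    - [[0, 0, 0], [0, 0, 0], 0]
    - [[0, 0, 0], [0, 0, 0], 0]

```text
clock: 16.95
eef_pos: [0.4233, 0.0955, 0.1376]
tcp_rot: [0.0, -0.022, 1.0, -0.0]
contact_force: [0.4, -0.4, 1.2]
opening: -0.0002
```

```bash
python3 - <<'E'
from h import *
pu();s,im=snap('wrist','w9'); cv2.imwrite('pics/w9c.png',cv2.resize(im[120:420,140:420,::-1],None,fx=1.9,fy=1.9))
c=cam('wrist',s['eef_pos'],s['tcp_rot'])
for b in (-110,-100,-95,-90,-85):
    t=np.radians(b); print(b,((proj(c,hpt(P,[[.066*np.sin(t),0,.088+.066*np.cos(t)]]))-[140,120])*1.9).round(0))
E
```

```text
t 16.95 tcp -0.0743 0.1376 ball -53.9  F [-0.19 -0.48  1.77] m [-0.047  0.055 -0.041]  applied torque pos-dir -0.105  qv [-0.007 -0.022]
-110 [[263. 216.]]
-100 [[263. 220.]]
-95 [[263. 224.]]
-90 [[263. 230.]]
-85 [[263. 238.]]
```

View pics/w9c.png

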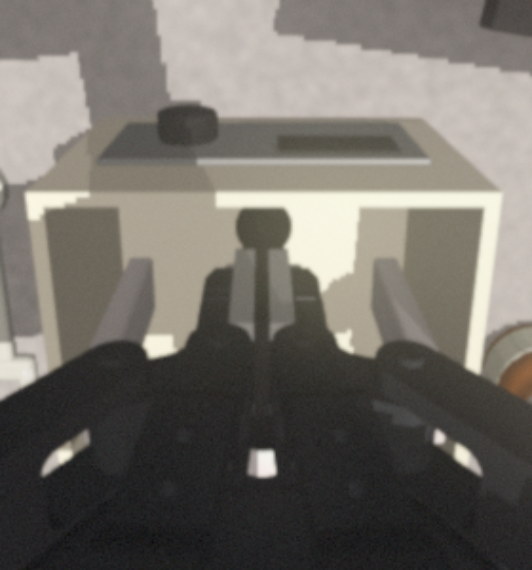

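Request:
arm_command:
  motion:
    - [[0, 0, 0], [-0.7, 0, 0.2], 0]
    - [[0, 0, 0], [-0.6, 0, 0], 0]
    - [[0, 0, 0], [-0.4, 0, -0.15], 0]
    - [[0, 0, 0], [-0.4, 0, -0.24], 0]
    - [[0, 0, 0], [-0.4, 0, -0.22], 0]

```text
clock: 17.5
eef_pos: [0.4473, 0.0966, 0.1418]
tcp_rot: [-0.002, -0.022, 1.0, -0.0]
contact_force: [-9.4, -1.2, 7.3]
opening: 0.0001
```

```bash
python3 -c "
from h import *
pu()"
```

```text
t 17.50 tcp -0.0503 0.1418 ball -26.4  F [-10.04  -0.88   7.93] m [0.016 1.557 0.013]  applied torque pos-dir 0.282  qv [ 0.091 -0.139]
```

Request:
arm_command:
  motion:
    - [[0, 0, 0], [-0.42, 0, -0.2], 0]

```text
clock: 17.6
eef_pos: [0.4516, 0.0968, 0.1441]
tcp_rot: [-0.001, -0.022, 1.0, -0.0]
contact_force: [-7.9, -1.7, 6.1]
opening: -0.0002
```

```bash
python3 -c "
from h import *
pu()"
```

```text
t 17.60 tcp -0.0460 0.1441 ball -22.2  F [-8.61 -1.41  6.72] m [-0.015  1.406  0.018]  applied torque pos-dir 0.291  qv [ 0.104 -0.141]
```

Request:
arm_command:
  motion:
    - [[0, 0, 0], [-0.42, 0, -0.18], 0]
    - [[0, 0, 0], [-0.43, 0, -0.15], 0]

```text
clock: 17.8
eef_pos: [0.4603, 0.0973, 0.1475]
tcp_rot: [-0.001, -0.022, 1.0, 0.0]
contact_force: [-7.2, 0.2, 6.3]
opening: -0.0001
```

```bash
python3 -c "
from h import *
pu()"
```

```text
t 17.80 tcp -0.0372 0.1475 ball -14.2  F [-7.79  0.47  6.88] m [ 0.045  1.184 -0.041]  applied torque pos-dir 0.318  qv [ 0.113 -0.138]
```

Request:
arm_command:
  motion:
    - [[0, 0, 0], [-0.45, 0, -0.12], 0]
    - [[0, 0, 0], [-0.45, 0, -0.08], 0]

```text
clock: 18.0
eef_pos: [0.4695, 0.0977, 0.1495]
tcp_rot: [-0.001, -0.022, 1.0, 0.0]
contact_force: [-6.9, -0.0, 6.0]
opening: 0.0001
```

```bash
python3 -c "
from h import *
pu()"
```

```text
t 18.00 tcp -0.0281 0.1495 ball -6.2  F [-7.48  0.17  6.57] m [0.038 1.071 0.021]  applied torque pos-dir 0.379  qv [ 0.123 -0.135]
```

Request:
arm_command:
  motion:
    - [[0, 0, 0], [-0.46, 0, -0.05], 0]
    - [[0, 0, 0], [-0.46, 0, -0.02], 0]

```text
clock: 18.2
eef_pos: [0.4787, 0.0981, 0.1501]
tcp_rot: [-0.001, -0.022, 1.0, 0.0]
contact_force: [-7.0, 0.5, 4.6]
opening: -0.0001
```

```bash
python3 -c "
from h import *
pu()"
```

```text
t 18.20 tcp -0.0188 0.1501 ball 1.9  F [-7.61  0.71  5.2 ] m [ 8.000e-03  1.001e+00 -1.000e-03]  applied torque pos-dir 0.461  qv [ 0.128 -0.13 ]
```

Request:
arm_command:
  motion:
    - [[0, 0, 0], [-0.46, 0, 0.02], 0]
    - [[0, 0, 0], [-0.46, 0, 0.05], 0]

```text
clock: 18.4
eef_pos: [0.488, 0.0985, 0.1494]
tcp_rot: [-0.001, -0.022, 1.0, 0.0]
contact_force: [-7.1, -0.4, 6.1]
opening: -0.0002
```

```bash
python3 -c "
from h import *
pu()"
```

```text
t 18.40 tcp -0.0096 0.1494 ball 10.0  F [-7.67 -0.2   6.66] m [0.017 0.94  0.035]  applied torque pos-dir 0.508  qv [ 0.133 -0.122]
```

```bash
python3 - <<'E'
import numpy as np
from scipy.optimize import curve_fit
d=np.array([[-16.7,.094],[-8.8,.064],[-1,.119],[6.9,.089],[14.9,.083],[23,.167],[34.8,.119],[38.9,.092],[46.8,.109],[54.7,.128],[62.7,.185],[70.8,.21],[78.8,.244],[85.7,.343],[93.6,.282],[97.8,.291],[105.8,.318],[113.8,.379],[121.9,.461],[130,.508]])
for f0 in (None,.28):
    m=(lambda x,W,p,f=f0:(f-W*np.sin(np.radians(x+p)))) if f0 else (lambda x,W,p,f:(f-W*np.sin(np.radians(x+p))))
    p0=[.2,90]+([] if f0 else [.28])
    p,c=curve_fit(lambda x,*a:m(x,*a),d[:,0],d[:,1],p0=p0); print(p,np.sqrt(np.diag(c)),'Phi target',180-p[1]); print((d[:,1]-m(d[:,0],*p)).round(3))
E
```

```text
[ 0.26127243 78.0151659   0.34611939] [0.02609231 5.619003   0.02625719] Phi target 101.98483409800342
[-0.023 -0.038  0.027  0.003 -0.002  0.077  0.014 -0.021 -0.023 -0.026
  0.004 -0.001  0.001  0.07  -0.026 -0.036 -0.046 -0.021  0.026  0.039]
[ 0.21067849 93.92662649] [0.01391909 3.37956114] Phi target 86.07337350961616
[ 0.019 -0.006  0.049  0.016  0.002  0.075  0.003 -0.033 -0.038 -0.042
 -0.011 -0.015 -0.009  0.064 -0.026 -0.032 -0.033  0.001  0.058  0.082]
```

The positive sweep alone puts bottom at Φ≈86–102° (knob A reference). I'll push back from behind too, so that symmetric errors cancel.

Request:
arm_command:
  motion:
    - [[0, 0, 0], [0.5, 0, -1.5], 0]
    - [[0, 0, 0], [0, 0, -1.8], 0]
    - [[0, 0, 0], [-3.0, 0, 0], 0]
    - [[0, 0, 0], [-3.0, 0, 0], 0]
    - [[0, 0, 0], [0, 0, 1.7], 0]
    - [[0, 0, 0], [0, 0, 1.7], 0]
    - [[0, 0, 0], [0, 0, 0], 0]

```text
clock: 19.1
eef_pos: [0.5421, 0.1006, 0.145]
tcp_rot: [-0.002, -0.022, 1.0, -0.0]
contact_force: [0.2, -0.5, -0.8]
opening: 0.0
```

```bash
python3 - <<'E'
from h import *
pu(-1)
s,im=snap('wrist','w10'); cv2.imwrite('pics/w10c.png',cv2.resize(im[120:420,140:420,::-1],None,fx=1.9,fy=1.9))
c=cam('wrist',s['eef_pos'],s['tcp_rot'])
for b in (-70,-60,-50,-40,0,10,20):
    t=np.radians(b); print(b,((proj(c,hpt(P,[[.066*np.sin(t),0,.088+.066*np.cos(t)]]))-[140,120])*1.9).round(0))
E
```

```text
t 19.10 tcp 0.0446 0.1450 ball 20.9  F [-0.46 -0.62 -0.17] m [-0.009 -0.037 -0.014]  applied torque pos-dir 0.023  qv [-0.037 -0.034]
-70 [[ 263. -151.]]
-60 [[ 263. -137.]]
-50 [[ 264. -113.]]
-40 [[264. -78.]]
0 [[264. 120.]]
10 [[264. 167.]]
20 [[264. 208.]]
```

View pics/w10c.png

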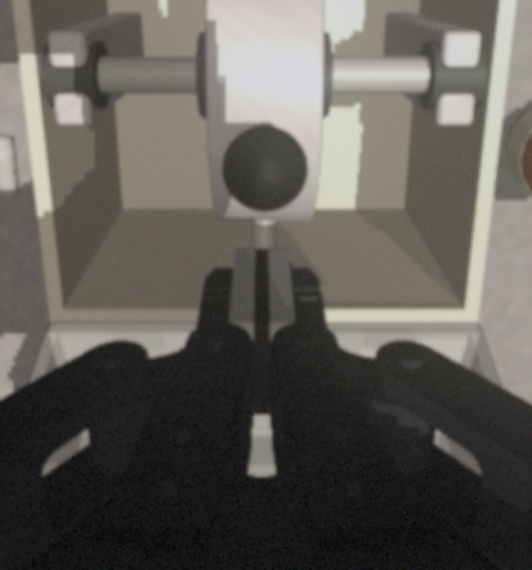

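Ball at crop (264,167), i.e. +10°, which matches the estimate. Pushing back now.

Request:
arm_command:
  motion:
    - [[0, 0, 0], [0.6, 0, 0], 0]
    - [[0, 0, 0], [0.5, 0, 0], 0]
    - [[0, 0, 0], [0.46, 0, -0.06], 0]
    - [[0, 0, 0], [0.46, 0, -0.03], 0]

```text
clock: 19.55
eef_pos: [0.5234, 0.1, 0.1503]
tcp_rot: [0.002, -0.022, 1.0, 0.0]
contact_force: [3.6, 0.7, 3.2]
opening: -0.0
```

```bash
python3 -c "
from h import *
pu(-1)"
```

```text
t 19.55 tcp 0.0258 0.1503 ball 4.2  F [3.01 0.44 3.84] m [-0.008 -0.553 -0.044]  applied torque pos-dir -0.141  qv [-0.127  0.131]
```

Request:
arm_command:
  motion:
    - [[0, 0, 0], [0.46, 0, 0.0], 0]
    - [[0, 0, 0], [0.46, 0, 0.03], 0]

```text
clock: 19.75
eef_pos: [0.5137, 0.0995, 0.1491]
tcp_rot: [0.001, -0.022, 1.0, 0.0]
contact_force: [3.8, 0.6, 2.7]
opening: 0.0003
```

```bash
python3 -c "
from h import *
pu(-1)"
```

```text
t 19.75 tcp 0.0162 0.1491 ball -4.2  F [3.2  0.38 3.35] m [ 0.025 -0.538  0.007]  applied torque pos-dir -0.193  qv [-0.118  0.144]
```

Request:
arm_command:
  motion:
    - [[0, 0, 0], [0.46, 0, 0.06], 0]
    - [[0, 0, 0], [0.45, 0, 0.1], 0]

```text
clock: 19.95
eef_pos: [0.5042, 0.0991, 0.1469]
tcp_rot: [0.0, -0.022, 1.0, 0.0]
contact_force: [3.5, 0.4, 2.5]
opening: 0.0002
```

```bash
python3 -c "
from h import *
pu(-1)"
```

```text
t 19.95 tcp 0.0067 0.1469 ball -12.5  F [2.92 0.16 3.1 ] m [ 0.056 -0.571  0.025]  applied torque pos-dir -0.201  qv [-0.115  0.144]
```

Request:
arm_command:
  motion:
    - [[0, 0, 0], [0.44, 0, 0.13], 0]
    - [[0, 0, 0], [0.43, 0, 0.16], 0]

```text
clock: 20.15
eef_pos: [0.4955, 0.0987, 0.1438]
tcp_rot: [0.0, -0.022, 1.0, 0.0]
contact_force: [4.1, 0.1, 2.6]
opening: 0.0001
```

```bash
python3 -c "
from h import *
pu(-1)"
```

```text
t 20.15 tcp -0.0020 0.1438 ball -20.4  F [ 3.47 -0.2   3.21] m [ 0.025 -0.609 -0.001]  applied torque pos-dir -0.257  qv [-0.106  0.146]
```

Request:
arm_command:
  motion:
    - [[0, 0, 0], [0.42, 0, 0.18], 0]
    - [[0, 0, 0], [0.41, 0, 0.2], 0]

```text
clock: 20.35
eef_pos: [0.4873, 0.0983, 0.1399]
tcp_rot: [0.0, -0.022, 1.0, -0.0]
contact_force: [4.2, 0.4, 2.9]
opening: 0.0001
```

```bash
python3 -c "
from h import *
pu(-1)"
```

```text
t 20.35 tcp -0.0103 0.1399 ball -28.3  F [3.6  0.13 3.47] m [ 0.054 -0.664 -0.041]  applied torque pos-dir -0.283  qv [-0.096  0.14 ]
```

Request:
arm_command:
  motion:
    - [[0, 0, 0], [0.4, 0, 0.23], 0]
    - [[0, 0, 0], [0.38, 0, 0.25], 0]

```text
clock: 20.55
eef_pos: [0.4795, 0.098, 0.1352]
tcp_rot: [0.0, -0.022, 1.0, 0.0]
contact_force: [4.7, -0.6, 2.6]
opening: -0.0002
```

```bash
python3 -c "
from h import *
pu(-1)"
```

```text
t 20.55 tcp -0.0180 0.1352 ball -36.2  F [ 4.08 -0.95  3.21] m [ 0.055 -0.685 -0.039]  applied torque pos-dir -0.310  qv [-0.085  0.137]
```

The negative push crosses 0.28 N m at Φ≈92° and the positive one at about 91–93°, so they agree. Bottom is reached with this knob at about -28°, and it is now at about -36°. I'll open above it and grip.

Request:
arm_command:
  motion:
    - [[0, 0, 0], [-0.4, 0, -2.5], 0]
    - [[0, 0, 0], [0, 0, -2.5], 40]
    - [[0, 0, 0], [1.2, 0, -1.0], 100]
    - [[0, 0, 0], [1.3, 0, 0], 100]
    - [[0, 0, 0], [0, 0, 0], 100]
    - [[0, 0, 0], [0, 0, 0], 100]

```text
clock: 21.15
eef_pos: [0.4581, 0.097, 0.1942]
tcp_rot: [-0.001, -0.022, 1.0, -0.0]
contact_force: [0.3, -0.4, 0.5]
opening: 0.0725
```

```bash
python3 - <<'E'
from h import *
rep()
s,im=snap('wrist','w11')
c=cam('wrist',s['eef_pos'],s['tcp_rot'])
for b in (-100,-95,-90,-45,-40,-35,-30,-25,15,20,25,30):
    t=np.radians(b); print(b,proj(c,hpt(P,[[.066*np.sin(t),0,.088+.066*np.cos(t)]])).round(0))
E
```

```text
t 21.15 tcp in housing [-0.0395 -0.0006  0.1942] R in H [-1.     0.001 -0.002  0.001  1.    -0.     0.002 -0.    -1.   ] open 0.07252175153643631 F_H [ 0.239  -0.4465  0.474 ]
-100 [[278. 169.]]
-95 [[278. 170.]]
-90 [[278. 171.]]
-45 [[278. 214.]]
-40 [[278. 222.]]
-35 [[278. 230.]]
-30 [[278. 239.]]
-25 [[278. 248.]]
15 [[279. 312.]]
20 [[279. 317.]]
25 [[279. 322.]]
30 [[279. 325.]]
```

View pics/w11.png

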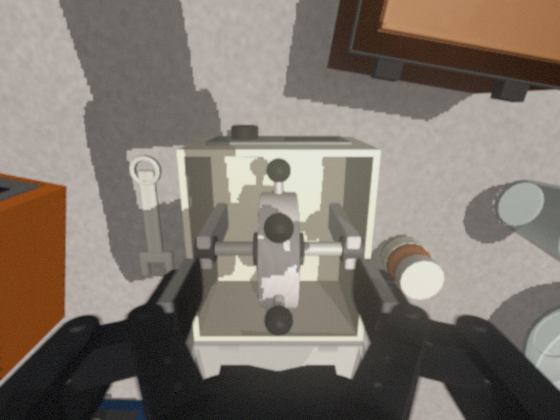

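Ball at (279,228), i.e. -36°, and the back one at (278,321), i.e. +24°: consistent. Descend and grip.

Request:
arm_command:
  motion:
    - [[0, 0, 0], [0, 0, 3.1], 100]
    - [[0, 0, 0], [0, 0, 3.1], 100]
    - [[0, 0, 0], [0, 0, 0], 100]
    - [[0, 0, 0], [0, 0, 0], 0]
    - [[0, 0, 0], [0, 0, 0], 0]
    - [[0, 0, 0], [0, 0, 0], 0]
    - [[0, 0, 0], [0, 0, 0], 0]
    - [[0, 0, 0], [0, 0, 0], 0]
  grip_force: 40

```text
clock: 22.0
eef_pos: [0.4591, 0.0977, 0.1343]
tcp_rot: [0.001, -0.022, 1.0, 0.001]
contact_force: [-1.4, 1.6, 2.3]
opening: 0.0169
```

```bash
python3 -c "
from h import *
wr(.009)"
```

```text
t 22.0 tcp in housing [-0.0384  0.      0.1343] R in H [-1.     0.001  0.002  0.001  1.     0.001 -0.002  0.001 -1.   ] open 0.0169339944345779 F_H [-1.3751  1.6227  2.2865]
ang -34.8 r 67.4 mm  Ft 0.18 Fr 2.66 Fy 1.62  qv [-0.002 -0.001  0.003]
```

Request:
arm_command:
  motion:
    - [[0, 0, 0], [-0.38, 0, -0.26], 0]
    - [[0, 0, 0], [-0.4, 0, -0.23], 0]
    - [[0, 0, 0], [0, 0, 0], 0]
    - [[0, 0, 0], [0, 0, 0], 0]
    - [[0, 0, 0], [0, 0, 0], 0]
    - [[0, 0, 0], [0, 0, 0], 0]

```text
clock: 22.6
eef_pos: [0.4657, 0.0979, 0.1386]
tcp_rot: [-0.001, -0.022, 1.0, 0.0]
contact_force: [-6.0, 3.9, 5.7]
opening: 0.0171
```

```bash
python3 - <<'E'
from h import *
wr(.009)
s,im=snap('wrist','w12'); cv2.imwrite('pics/w12c.png',cv2.resize(im[70:400,140:420,::-1],None,fx=1.8,fy=1.8)); snap('side','s12')
c=cam('wrist',s['eef_pos'],s['tcp_rot'])
for b in (-100,-90,-80,-35,-30,-25,-20,25,30,35):
    t=np.radians(b); print(b,((proj(c,hpt(P,[[.066*np.sin(t),0,.088+.066*np.cos(t)]]))-[140,70])*1.8).round(0))
E
```

```text
t 22.6 tcp in housing [-0.0318 -0.      0.1386] R in H [-1.     0.001 -0.002  0.001  1.     0.001  0.002  0.001 -1.   ] open 0.017095193583765534 F_H [-5.7859  4.1192  5.6934]
ang -28.1 r 67.6 mm  Ft -2.42 Fr 7.75 Fy 4.12  qv [-0.001  0.001 -0.002]
-100 [[247. 188.]]
-90 [[247. 192.]]
-80 [[247. 203.]]
-35 [[248. 341.]]
-30 [[248. 363.]]
-25 [[248. 386.]]
-20 [[248. 408.]]
25 [[248. 555.]]
30 [[248. 561.]]
35 [[248. 565.]]
```

View pics/w12c.png

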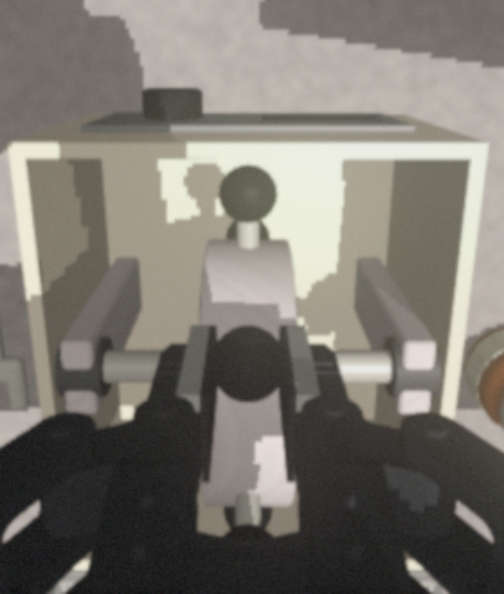

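View pics/s12.png

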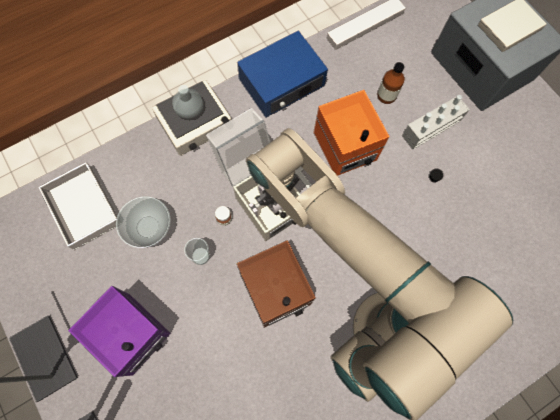

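The gripped ball is at crop (248,363) and the front one at (248,193), which gives -29 to -30°. That is within about 2° of the target. The hood is open and the bench items look unmoved. Handing in.

```bash
python3 -c "
from h import *
rep(); print(workorder.close_job())"
```

```text
t 22.7 tcp in housing [-0.0318 -0.      0.1386] R in H [-1.     0.001 -0.002  0.001  1.     0.001  0.002  0.001 -1.   ] open 0.016965569444734124 F_H [-6.1764  1.9864  5.7163]
the job is handed in; nothing more can be done
None
```

I opened the hood onto its stop, felt out the flywheel's heavy side, brought it to the bottom and handed the job in at 22.7 s with a knob gripped at 40 N. No verdict was reported, so success is not confirmed.

**Heavy side:** I pushed the knobs round with the shut fingers and read the turning force.
- Pushing in the two directions put the bottom at about 91–93° and 92° of wheel angle.
- A fit to the forward pushes alone gave 86° with the drag fixed at 0.28 N m, and 102° with it left free. I trusted the two-way agreement.

**Checks that disagreed:**
- My first force readings, taken while gripping a knob, were scattered by sideways load on the grip, so I discarded them.
- In one push the fingertip rode up on the ball. I backed off and repeated it lower.

**Last checks:**
- **Wheel:** the gripped knob is about 28–30° in front of upright, where my target was 28°. The heavy side should be within a few degrees of straight down (18° is allowed). The arm joints were still.
- **Grip:** the fingers were closed on the ball, with an opening of 17 mm. I did not read the contact force on the wheel directly.
- **Hood and bench:** the last pictures show the hood open and the other things apparently where they were. I judged both by eye, not by measurement.

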